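# Sort anchor stirrers by balance

### The arm

A 6-joint arm with a two-finger parallel gripper is mounted at the origin on the work surface. World frame = base frame: x ahead of the robot, y to its left, z up, the work surface at z = 0. Lengths are in m, angles in rad, forces in N, time in s.
With the tool pointing down it reaches from about 0.375 to 0.9 m from the base axis. Payload 3.1 kg.
Tool frame: the origin (TCP) lies at the very end of the fingers, on their centre line; the grasp point (between the pads) lies 19 mm behind it; z points along the fingers, y is the direction in which the jaws open and shut (so a half turn about z gives the same grasp; the last joint's range is limited). The gripper opens to 87 mm and grips with 3 to 60 N. Pads are 19 mm wide; open, the fingers measure 117 mm over their backs; the gripper's body (75 mm by 190 mm) begins 51 mm behind the grasp point.
Start: joints at [-1.52, 0.527, 1.433, -0, 1.181, -0.178], TCP at [0.142, -0.609, 0.223] pointing down, gripper open.
Joint ranges: [-3.08, 3.08], [-0.75, 2.2], [0.22, 2.44], [-1.43, 4.57], [0, 2.65], [-2.85, 2.85]. Speed limits (rad/s): [2.79, 2.79, 3.14, 3.14, 3.14, 3.14].

### API

Orientations are given as a unit quaternion [x, y, z, w].
In Python, from rig import robot gives the robot as it stands.
- The arm moves only by the tool arm_command, never from a script. Its argument "targets" is a list of rows, each a list of 5 numbers: the shift along the tool's x, y, z in cm, then the turn about the tool's z in rad, then the finger opening in cm, from 0 to 8.7. In form: [[dx, dy, dz, spin, hand], ...]. A call has 1 to 5 rows; each row is the pose to reach, as a shift and turn from the pose commanded when the call began, along the tool's axes at that moment; what a row does not reach only later rows make up. A row lasts 1/8 s, in which the tool goes at most 62.5 mm and 10.7 degrees, less where a joint would pass 70% of its speed; a pose out of reach is approached as far as the arm can. A call with a gripper value outside its range is refused whole. The fingers move at their own pace and stop on an object; "newtons" is the grip in N (left out, the last holds). Time passes only in rows, so rows that repeat a pose let the fingers close. It gives the time, the measured TCP pose, the force and the opening at its end, in the units of the state.
- robot.get_obs(): the state, without advancing time (a new reading comes with each control period).
- robot.camera(name): name is "scene" or "top" or "wrist"; returns (picture, depth): 384x512x3 uint8, red, green, blue; 384x512 float32, m along the optical axis (not along the pixel's ray), 0 where there is no reading.
- robot.camera_model(name): a dict with "mtx" (3x3 intrinsics, pixels), "extrinsics" (4x4, takes a point from world to camera coordinates). Camera axes: x right, y up, looking along -z (the intrinsics and any distortion apply to the point x, -y, -z); pixel columns grow to the right and rows downward; lengths in m; the calibration is good to about 2 mm. A picture is of the moment at which its call begins: read the wrist's pose just before it. camera_model takes no time and is no camera call; for the wrist camera it gives the pose at the moment of the call.
- robot.hand_in(): hands the job in, once; it reports no verdict.
The state is a dict: "time": time; "q": joint angles; "joint_velocities": joint speeds; "joint_torque": joint torques, N m; "position": TCP position; "tool_rot": TCP orientation; "ft_force": force on the tool from outside, world axes, zero at the start; "moment": the same for the moment, N m; "grip_width": finger opening in m.
Only numpy, scipy, OpenCV 4.12 (cv2) and the standard library are available. Lean on these libraries where they do the work, as an engineer would, in place of code of your own. Each camera call takes 0.05 s, during which the arm holds its last target.

### The job

Use the knife edge to sort the anchor stirrers standing in the fume hood: lay a stirrer's notch on the edge and let go, and see whether it settles level or tilts. Hang every balanced stirrer by its loop on the drying rack, one to a hook, and stand every off-balance one upright in the grey reject tray; leave the other things on the bench where they are.

Things in the scene. Friction and masses are not known exactly. Their poses are not given: they have to be found in the camera images.
- anchor_a_loop (a point): Centre of the white hanging loop of an anchor stirrer (all look alike; two or three of the four are there), 114 mm above its feet; z up as it stands. A 116 mm steel bar along its y, top 82 mm up, with a blade at each end (40 mm along x, 6 thick, 70 long) hanging down as a foot. About 0.24 kg. Hold it by the outsides of the loop's two sides, 50 mm apart along y; they are 8 mm thick, 20 mm deep along x.
- anchor_a_notch (a point): Apex of the V notch under the middle of anchor_a, 78 mm above its feet, 36 mm below the loop's centre. It runs along its x for 40 mm, 76 degrees wide, 12 mm deep, and centres itself on the knife edge when let down. On the edge a balanced stirrer settles within 5 degrees of level; an off-balance one has a heavier blade, settles tilted by 10 to 20 degrees either way and stays on.
- anchor_b_loop (a point): Centre of the loop of anchor_b, a stirrer just like anchor_a to look at (may be absent). The rigid loop of these stirrers stands in the y-z plane on the middle of the bar, 50 mm wide outside, its top 132 mm above the feet; the opening, through along x, is 34 mm wide (y) and goes from 88 to 124 mm above the feet.
- anchor_b_notch (a point): Apex of the V notch under the middle of anchor_b; sizes as for anchor_a.
- anchor_c_loop (a point): Centre of the loop of anchor_c, a stirrer just like anchor_a to look at (may be absent). In each stirrer a hidden weight inside the bar (core_a .. core_d, never shown) lies either inward, which makes it balanced (positive), or outward, off-balance (negative); it differs from start to start and stays as it is while the stirrer is kept upright.
- anchor_c_notch (a point): Apex of the V notch under the middle of anchor_c; sizes as for anchor_a.
- anchor_d_loop (a point): Centre of the loop of anchor_d, a stirrer just like anchor_a to look at (may be absent); sizes as there.
- anchor_d_notch (a point): Apex of the V notch under the middle of anchor_d; sizes as for anchor_a.
- knife_edge (a point): Middle of the knife edge on top of the loose grey stand (0.9 kg, stands on its base), 125 mm above the table. The edge is level, 62 mm long along this frame's x; a stirrer is laid on it crosswise, notch on the edge, bar along this frame's y. The stand's base is 100 by 70 mm, the pillar 18 mm thick.
- hook_left (a point): Top of the peg of the drying rack's left hook (seen from the robot), mid-length, 220 mm above the table. The peg, a level 10 mm round bar along this frame's x, juts from the rack's rail (45 mm from here to +x, same height) to -x, towards the robot; 40 mm out from here it turns up, tip 9 mm above the peg's top and 57 mm from here. A stirrer hangs with its bar along y, loop centre 10 mm below here.
- hook_right (a point): The same point on the right hook of the rack, 135 mm from the middle one; same shape and axes.
- hook_middle (a point): The same point on the middle hook of the rack, 135 mm from the left one; same shape and axes. The rack is fixed; one stirrer per hook.
- tray_in (a point): Middle of the inner floor of the loose grey reject tray, 5 mm above the table: inside 170 mm (x) by 170 mm (y), walls 5 mm thick and 32 mm high overall, 0.7 kg. Three stirrers fit side by side, bars along y, 55 mm apart in x.
- cork_ring: Bystander: cork ring, 84 mm across, 26 high. Origin at the centre of its underside.
- wash_bottle: Bystander: clear plastic wash bottle, 64 mm across, 170 high. Origin at the centre of its underside.
- amber_jar: Bystander: amber glass jar with a cap, 54 mm across, 65 high. Origin at the centre of its underside.
- vial_a: Bystander: clear glass vial, 22 mm across, 45 high. Origin at the centre of its underside.
- vial_b: Bystander: amber glass vial, 22 mm across, 45 high. Origin at the centre of its underside.
- stopper: Bystander: dark rubber stopper, 30 mm across, 28 high. Origin at the centre of its underside.
- dish: Bystander: glass dish, 70 mm across, 35 high. Origin at the centre of its underside.
Not all that is in view belongs to the job. Leave any brown or purple look-alike of the part that bears anchor_d_loop alone.

How it is judged:
By the outcome, as a careful person would: the job done as asked, in the order asked, and still so for the second after the job is handed in, with the robot touching nothing.
Of anchor_a, anchor_b, anchor_c, anchor_d only 2 to 3 are there at a start; the rules pass over those that are not, and their reading is None.
At some moment in a run one of knife may be knocked a few centimetres aside while the robot is not near it.
It also fails if it takes over 210 s, if anything falls off the work surface, if the arm or the gripper's body presses on something with over 40 N, if the wrist force passes 120 N, or if a joint passes its speed limit or range.

## Working session

There is one attempt and no reset: what is moved stays moved. The work goes in short steps, Python scripts to look and compute and a tool call to move; the robot and the scene stay as the last step left them, time stands still between calls to the robot, and variables do not carry over. Pictures are saved under pics/ and viewed, and the job is handed in when it is done.

Besides the shell and the picture viewer there is one more tool, called after "Emit:" by a JSON object that holds its "name" and its "arguments". arm_command: Moves the arm, as the interface text tells. Its arguments: {"type":"object","properties":{"targets":{"type":"array","items":{"type":"array","items":{"type":"number"}}},"newtons":{"type":"number"}},"required":["targets"]}

```bash
ls; mkdir -p pics
cat > h.py <<'E'
import numpy as np, cv2
from rig import robot
def snap(n,f):
    m=robot.camera_model(n); p,d=robot.camera(n); cv2.imwrite('pics/'+f+'.png',p[:,:,::-1]); np.savez('pics/'+f+'.npz',p=p,d=d,K=m['mtx'],E=m['extrinsics']); return p,d,m
def cloud(d,K,E):
    K=np.array(K);E=np.array(E)
    v,u=np.mgrid[0:d.shape[0],0:d.shape[1]]
    x=(u-K[0,2])/K[0,0]*d; y=(v-K[1,2])/K[1,1]*d
    P=np.stack([x,-y,-d,np.ones_like(d)],-1)
    W=P@np.linalg.inv(E).T
    W=W[...,:3]; W[d<=0]=np.nan
    return W
def load(f):
    z=np.load('pics/'+f+'.npz'); return z['p'],z['d'],cloud(z['d'],z['K'],z['E'])
E
python3 - <<'E'
from h import *
print(robot.get_obs())
for n in ['scene','top','wrist']:
    p,d,m=snap(n,n+'0'); print(n,m)
E
```

```text
pics
{'time': 0.0, 'q': array([-1.52048643e+00,  5.28475775e-01,  1.43388698e+00,  2.42396274e-05,
        1.18138892e+00, -1.78470922e-01]), 'joint_velocities': array([ 3.55702348e-06,  6.91478026e-05,  9.73398569e-04,  5.79391212e-05,
       -4.33404829e-04, -7.19348822e-04]), 'joint_torque': array([-3.85782387e-04, -4.40049040e+01, -1.76590580e+01,  6.32386794e-02,
        5.81560296e-02, -1.74295933e-04]), 'position': array([ 0.14176018, -0.6079692 ,  0.2215706 ]), 'tool_rot': array([ 9.93464496e-01,  1.14136455e-01,  8.03127557e-05, -1.07657759e-03]), 'ft_force': array([-0.72838916, -0.30696175,  0.02373063]), 'moment': array([ 0.0041573 , -0.02024194,  0.01806932]), 'grip_width': 0.08727616714838499}
scene {'mtx': array([[387.32246987,   0.        , 252.16186894],
       [  0.        , 387.32246987, 189.4996151 ],
       [  0.        ,   0.        ,   1.        ]]), 'extrinsics': array([[-0.71806998,  0.69567439,  0.02031376,  0.3528203 ],
       [-0.43503544, -0.47144064,  0.76712964,  0.1133974 ],
       [ 0.54324918,  0.54201556,  0.64117039, -1.52622321],
       [ 0.       
[... 200 characters left out ...]
       ]]), 'extrinsics': array([[ 0.01964898, -0.99975429,  0.01026047,  0.0089756 ],
       [ 0.98866809,  0.02095666,  0.14864802, -0.49554189],
       [-0.14882652,  0.00722341,  0.98883694, -1.86287852],
       [ 0.        ,  0.        ,  0.        ,  1.        ]])}
wrist {'mtx': array([[265.98290152,   0.        , 256.64890277],
       [  0.        , 265.98290152, 187.63756829],
       [  0.        ,   0.        ,   1.        ]]), 'extrinsics': array([[ 0.2280492 , -0.97364784, -0.00185651, -0.62332587],
       [ 0.9318957 ,  0.21882155, -0.28928798,  0.03615546],
       [ 0.28207086,  0.06424182,  0.95724031, -0.39208476],
       [ 0.        ,  0.        ,  0.        ,  1.        ]])}
```

View pics/scene0.png

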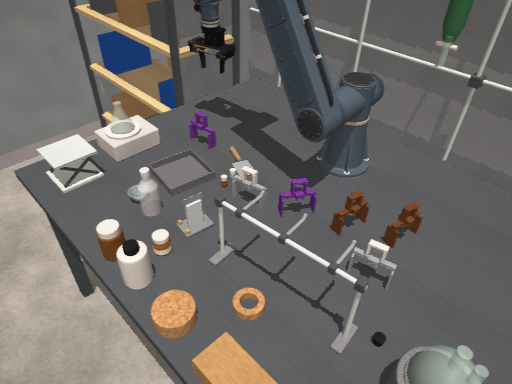

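View pics/top0.png

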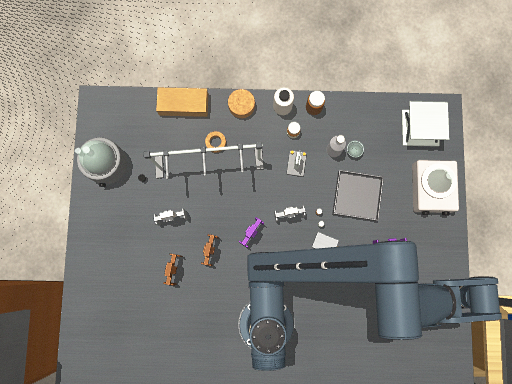

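View pics/wrist0.png

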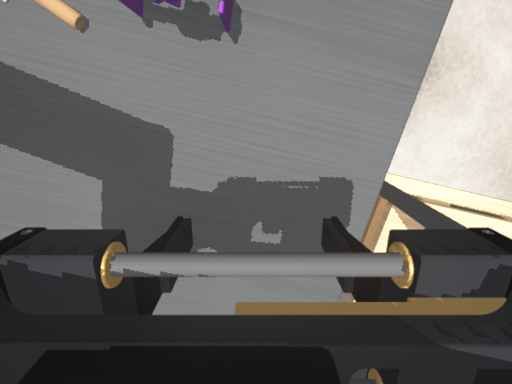

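Two steel/white stirrers are visible: top (170,216) and (290,213). The knife stand is at top (297,163), the tray at (358,195), and the rack rail at row ~150. The other look-alikes are brown or purple. Next I'll measure positions.

Run:
```python
from h import *
p,d,W=load('top0')
for nm,(u0,u1,v0,v1) in dict(st1=(150,190,203,228),st2=(270,310,200,226),knife=(283,312,145,180),tray=(330,386,168,224),rack=(140,270,140,200)).items():
    w=W[v0:v1,u0:u1].reshape(-1,3); c=p[v0:v1,u0:u1].reshape(-1,3)
    for zl,zh in [(0.01,.04),(.04,.07),(.07,.095),(.095,.115),(.115,.14),(.14,.2),(.2,.26)]:
        s=w[(w[:,2]>zl)&(w[:,2]<zh)]
        if len(s)>3:
            cov=np.cov(s[:,:2].T); e,V=np.linalg.eigh(cov); 
            print(nm,zl,len(s),s.mean(0).round(4),s.min(0).round(3),s.max(0).round(3),'ang',np.degrees(np.arctan2(V[1,1],V[0,1])).round(1))
def up(a,f,u0,u1,v0,v1,s): cv2.imwrite('pics/'+f,cv2.resize(a[v0:v1,u0:u1,::-1],None,fx=s,fy=s,interpolation=cv2.INTER_NEAREST))
up(p,'t_up.png',140,310,135,235,4.5)
p,d,W=load('scene0'); up(p,'s_up.png',170,420,140,340,3)
```

```text
st1 0.01 42 [0.4066 0.3809 0.0177] [0.368 0.317 0.01 ] [0.462 0.471 0.039] ang 94.1
st1 0.04 29 [0.4041 0.3839 0.0598] [0.375 0.322 0.042] [0.439 0.441 0.07 ] ang 102.3
st1 0.07 126 [0.4042 0.3773 0.0819] [0.378 0.323 0.07 ] [0.434 0.439 0.095] ang 104.8
st1 0.095 9 [0.4037 0.3685 0.1019] [0.392 0.356 0.095] [0.422 0.398 0.108] ang 119.2
st1 0.115 75 [0.4062 0.3811 0.1305] [0.392 0.357 0.115] [0.419 0.409 0.139] ang 102.8
st1 0.14 7 [0.4036 0.384  0.1414] [0.394 0.366 0.14 ] [0.41  0.395 0.144] ang 103.3
st2 0.01 36 [ 0.4331 -0.1004  0.0156] [ 0.39  -0.164  0.01 ] [ 0.488 -0.009  0.039] ang 97.0
st2 0.04 16 [ 0.4234 -0.0687  0.0581] [ 0.398 -0.143  0.04 ] [ 0.456 -0.023  0.07 ] ang 100.1
st2 0.07 122 [ 0.4262 -0.0823  0.0821] [ 0.403 -0.139  0.07 ] [ 0.459 -0.026  0.094] ang 102.5
st2 0.095 5 [ 0.4208 -0.0783  0.1066] [ 0.415 -0.105  0.101] [ 0.424 -0.059  0.11 ] ang 96.1
st2 0.115 73 [ 0.4285 -0.082   0.1311] [ 0.414 -0.107  0.115] [ 0.444 -0.058  0.14 ] ang 100.7
knife 0.01 240 [ 0.6378 -0.1108  0.0157] [ 0.573 -0.171  0.01 ] [ 0.712 -0.057  0.038] ang -178.8
knife 0.04 13 [ 0.6226
[... 451 characters left out ...]
ang 80.2
tray 0.04 12 [ 0.4856 -0.3362  0.0429] [ 0.417 -0.451  0.041] [ 0.607 -0.263  0.047] ang 178.8
rack 0.01 465 [0.6251 0.273  0.0167] [0.482 0.002 0.01 ] [0.73  0.525 0.037] ang 97.5
rack 0.04 13 [0.6328 0.2258 0.0537] [0.608 0.036 0.04 ] [0.656 0.446 0.066] ang 96.0
rack 0.07 9 [0.6293 0.2632 0.0798] [0.609 0.037 0.07 ] [0.654 0.446 0.09 ] ang 95.9
rack 0.095 10 [0.6265 0.2821 0.1051] [0.607 0.037 0.097] [0.654 0.445 0.115] ang 96.1
rack 0.115 11 [0.6335 0.2231 0.1291] [0.606 0.037 0.115] [0.656 0.444 0.138] ang 96.2
rack 0.14 22 [0.6292 0.2608 0.1635] [0.604 0.037 0.144] [0.656 0.449 0.198] ang 96.2
rack 0.2 671 [0.6188 0.2445 0.2208] [0.525 0.033 0.203] [0.667 0.455 0.235] ang 96.2
```

View pics/t_up.png

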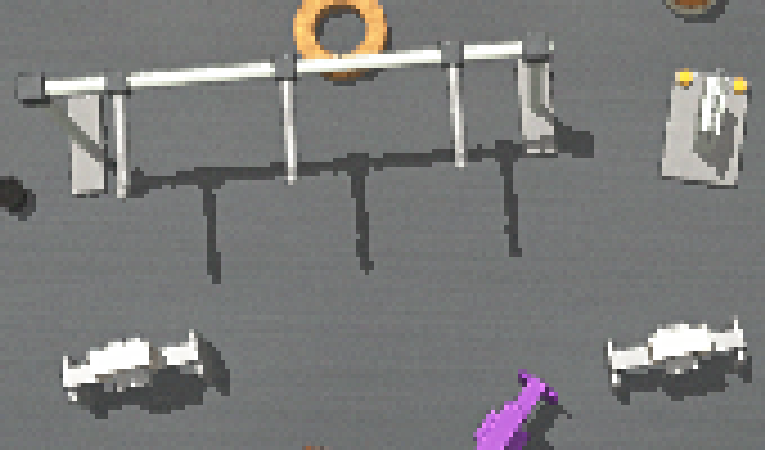

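View pics/s_up.png

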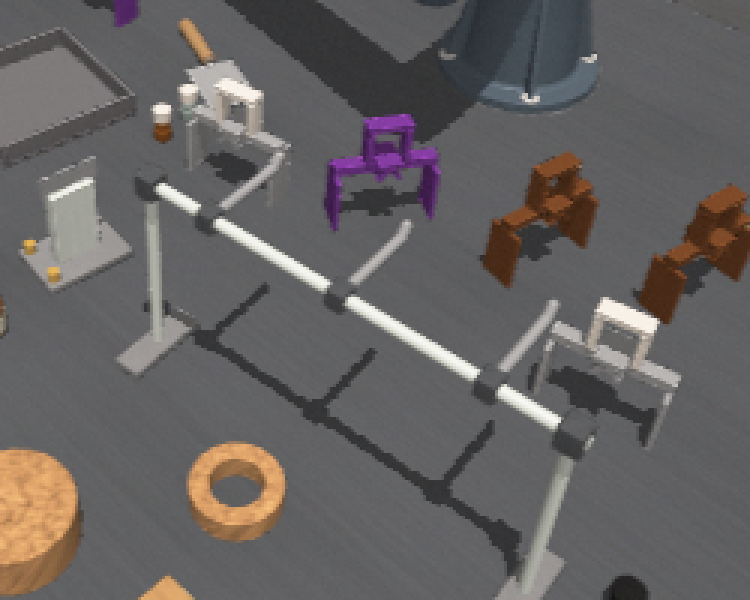

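```bash
cat >> h.py <<'E'
def box(W,x0,x1,y0,y1,z0,z1):
    m=(W[...,0]>x0)&(W[...,0]<x1)&(W[...,1]>y0)&(W[...,1]<y1)&(W[...,2]>z0)&(W[...,2]<z1); return W[m]
def rect(s):
    r=cv2.minAreaRect(s[:,:2].astype(np.float32)*1000); (cx,cy),(w,h),a=r
    return 'n%d c(%.0f,%.0f) %.0fx%.0f a%.1f z%.3f'%(len(s),cx,cy,w,h,a,np.median(s[:,2]))
E
python3 - <<'E'
from h import *
for f in ['top0','scene0']:
    p,d,W=load(f)
    for n,b in dict(st1loop=(.33,.48,.30,.46,.122,.15),st1=(.33,.48,.30,.46,.074,.095),st2loop=(.35,.5,-.16,0,.122,.15),st2=(.35,.5,-.16,0,.074,.095),
      knifetop=(.56,.72,-.18,-.03,.1,.15),kedge=(.56,.72,-.18,-.03,.118,.15),kbase=(.56,.72,-.18,-.03,.005,.025),tray=(.4,.63,-.48,-.24,.02,.05),rackpegs=(.5,.60,-.02,.5,.19,.26),rack=(.50,.7,-.02,.5,.205,.26)).items():
        s=box(W,*b)
        if len(s)>3: print(f,n,rect(s), s.mean(0).round(3))
E
```

```text
top0 st1loop n80 c(406,382) 21x51 a13.6 z0.131 [0.406 0.382 0.132]
top0 st1 n113 c(406,382) 39x115 a16.3 z0.083 [0.404 0.38  0.083]
top0 st2loop n71 c(429,-83) 20x49 a10.8 z0.132 [ 0.429 -0.083  0.132]
top0 st2 n112 c(429,-82) 40x114 a12.5 z0.082 [ 0.427 -0.083  0.083]
top0 knifetop n44 c(637,-111) 16x58 a89.9 z0.106 [ 0.636 -0.11   0.11 ]
top0 kedge n10 c(641,-111) 2x50 a83.5 z0.126 [ 0.641 -0.111  0.125]
top0 kbase n459 c(640,-106) 160x147 a0.0 z0.010 [ 0.637 -0.108  0.011]
top0 tray n298 c(511,-358) 183x182 a82.5 z0.031 [ 0.512 -0.361  0.031]
top0 rackpegs n133 c(575,238) 73x281 a5.7 z0.220 [0.568 0.26  0.22 ]
top0 rack n667 c(592,240) 108x426 a6.0 z0.221 [0.619 0.244 0.221]
scene0 st1loop n152 c(407,385) 23x50 a12.6 z0.131 [0.409 0.386 0.13 ]
scene0 st1 n357 c(407,385) 43x114 a23.3 z0.083 [0.41  0.387 0.084]
scene0 st2loop n86 c(430,-80) 24x51 a14.0 z0.130 [ 0.432 -0.079  0.13 ]
scene0 st2 n200 c(431,-80) 114x43 a89.1 z0.083 [ 0.433 -0.076  0.083]
scene0 knifetop n146 c(641,-104) 14x65 a83.3 z0.111 [ 0.641 -0.107  0.111]
scene0 kedge n39 c(640,-107) 6x65 a85.5 z0.122 [ 0.64  -0.107  0.122]
scene0 kbase n414 c(641,-106) 72x100 a82.0 z0.011 [ 0.648 -0.099  0.012]
scene0 tray n425 c(512,-356) 190x182 a82.5 z0.027 [ 0.515 -0.348  0.027]
scene0 rackpegs n271 c(576,240) 73x280 a5.6 z0.219 [0.567 0.271 0.22 ]
scene0 rack n1547 c(594,243) 108x428 a6.2 z0.219 [0.622 0.269 0.219]
```

Run:
```python
from h import *
a=np.radians(6.0); R=np.array([[np.cos(a),np.sin(a)],[-np.sin(a),np.cos(a)]])
for f in ['top0','scene0']:
    p,d,W=load(f); s=box(W,.5,.7,-.02,.5,.19,.26); q=s[:,:2]@R.T
    rail=q[(q[:,0]>q[:,0].max()-.02)]; print(f,'xmin/max',q[:,0].min(),q[:,0].max(), np.polyfit(rail[:,1],rail[:,0],1))
    pg=q[q[:,0]<q[:,0].max()-.035]; z=s[q[:,0]<q[:,0].max()-.035,2]
    km=sorted(set(np.round(pg[:,1],2)))
    for c in (.045+.0,):pass
    y=np.sort(pg[:,1]); g=np.split(y,np.where(np.diff(y)>.04)[0]+1)
    for k in g:
        m=(pg[:,1]>=k[0])&(pg[:,1]<=k[-1]); t=pg[m]; c=t.mean(0)
        print(len(t),'y',t[:,1].mean().round(4),'xr',t[:,0].min().round(4),t[:,0].max().round(4),'slope',np.polyfit(t[:,0],t[:,1],1)[0].round(3),'z',np.median(z[m]).round(3))
```

```text
top0 xmin/max 0.5602421709921045 0.6681117805582627 [-0.00170374  0.6565583 ]
51 y 0.041 xr 0.5614 0.6325 slope 0.016 z 0.221
53 y 0.176 xr 0.5602 0.6321 slope -0.007 z 0.22
55 y 0.3106 xr 0.5609 0.6322 slope 0.013 z 0.219
scene0 xmin/max 0.5618310558600362 0.6705027764124819 [-0.00218812  0.66130683]
95 y 0.0453 xr 0.5629 0.6351 slope 0.009 z 0.219
105 y 0.1797 xr 0.5618 0.6342 slope -0.001 z 0.219
122 y 0.3142 xr 0.5627 0.6353 slope 0.004 z 0.219
```

```bash
cat >> h.py <<'E'
def to(x,y,z,yaw,o=None):
    # tool frame deltas from the present pose; yaw = heading of tool x, degrees
    from scipy.spatial.transform import Rotation as Rn
    o=o or robot.get_obs(); R=Rn.from_quat(o['tool_rot']).as_matrix()
    d=R.T@(np.array([x,y,z])-o['position'])*100
    cur=np.degrees(np.arctan2(R[1,0],R[0,0])); s=np.radians((cur-yaw+180)%360-180)
    print('t%.2f'%o['time'],'cm',d.round(2),'spin %.3f'%s,'curyaw %.1f'%cur,'tilt',R[:2,2].round(4),'n rows',max(np.linalg.norm(d)/6.25,abs(s)/.187).round(1))
E
python3 -c "
from h import *
to(.4295,-.0815,.2,12)"
```

```text
t0.15 cm [ 39.97 -44.76   2.27] spin 0.019 curyaw 13.1 tilt [-0.0001  0.0017] n rows 9.6
```

Emit:
{"name": "arm_command", "arguments": {"targets": [[4,-4.5,0,0,8.7],[8,-9,0,0,8.7],[12,-13.4,0,0,8.7],[16,-17.9,0,0,8.7],[20,-22.4,0,0,8.7]], "newtons": 20}}

```text
time: 0.78
position: [0.2864, -0.3434, 0.2225]
tool_rot: [0.994, 0.114, 0.0, -0.0]
ft_force: [0.9, -0.8, 0.7]
grip_width: 0.0869
```

Emit:
{"name": "arm_command", "arguments": {"targets": [[4,-4.5,0.5,0.02,8.7],[8,-9,1,0.02,8.7],[12,-13.4,1.5,0.02,8.7],[16,-17.9,2,0.02,8.7],[20,-22.4,2.3,0.02,8.7]]}}

```text
time: 1.4
position: [0.4305, -0.0799, 0.1994]
tool_rot: [0.995, 0.104, 0.0, 0.0]
ft_force: [1.0, -0.7, 0.3]
grip_width: 0.087
```

```bash
python3 -c "
from h import *
print(robot.get_obs()['joint_velocities'].round(2))
p,d,m=snap('wrist','w1')
snap('scene','s1');snap('top','t1')
to(.4295,-.0815,.095,12)"
```

```text
[ 1.16  0.2  -0.25  0.    0.03  1.15]
t1.55 cm [-0.12  0.25 10.43] spin 0.006 curyaw 12.4 tilt [-0.0006  0.0003] n rows 1.7
```

View pics/w1.png

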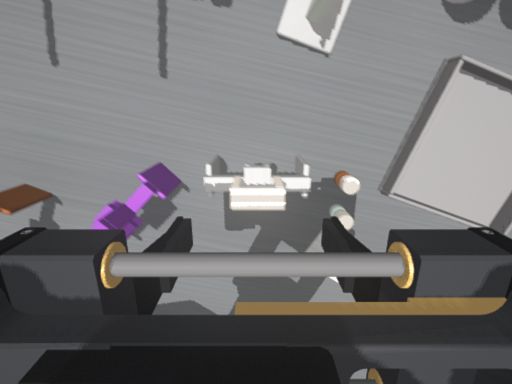

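View pics/t1.png

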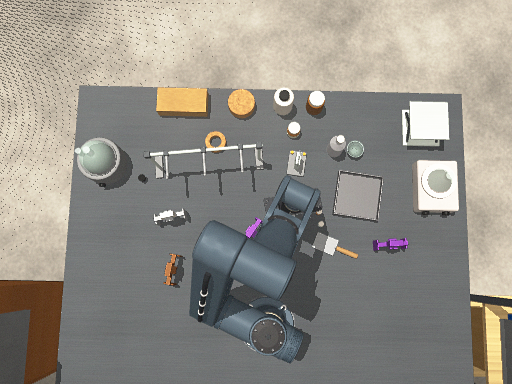

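View pics/s1.png

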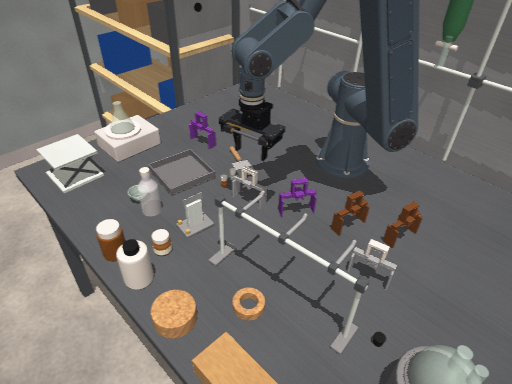

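Only two genuine stirrers are on the bench, and the loop is centred between the fingers in the wrist view (col 257). Descending.

Emit:
{"name": "arm_command", "arguments": {"targets": [[0,0.2,4,0.005,8.7],[0,0.2,8,0.005,8.7],[0,0.2,10.4,0.005,8.7],[0,0.2,10.4,0.005,8.7],[0,0.2,10.4,0.005,5]]}}

```text
time: 2.17
position: [0.4305, -0.0847, 0.0962]
tool_rot: [0.995, 0.101, 0.0, 0.0]
ft_force: [0.2, -0.4, -0.2]
grip_width: 0.083
```

Emit:
{"name": "arm_command", "arguments": {"targets": [[0,0,0,0,4],[0,0,0,0,4],[0,0,0,0,4],[0,0,0,0,4],[0,0,0,0,4]]}}

```text
time: 2.8
position: [0.4299, -0.0831, 0.0958]
tool_rot: [0.995, 0.102, -0.0, -0.0]
ft_force: [-0.4, 2.4, 5.1]
grip_width: 0.0498
```

```bash
python3 -c "
from h import *
snap('wrist','w2')
to(.44,-.081,.225,-7.5)
to(.64,-.109,.15,-7.5)"
```

```text
t2.85 cm [ 1.030e+00 -1.000e-02 -1.292e+01] spin 0.335 curyaw 11.7 tilt [-0.0003  0.0006] n rows 2.1
t2.85 cm [20.05  6.79 -5.43] spin 0.335 curyaw 11.7 tilt [-0.0003  0.0006] n rows 3.5
```

View pics/w2.png

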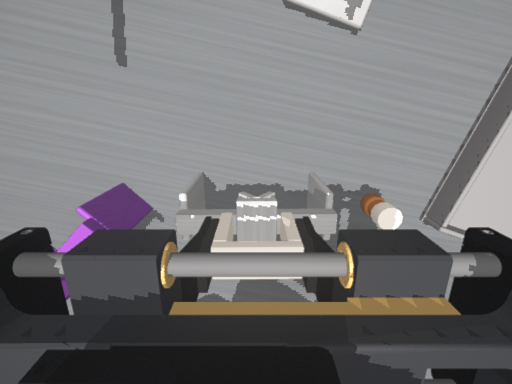

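Emit:
{"name": "arm_command", "arguments": {"targets": [[0,0,-5,0,4],[0,0,-10,0,4],[4,1.4,-14.5,0.11,4],[9,3,-14.5,0.22,4],[13,4.4,-14.5,0.335,4]]}}

```text
time: 3.48
position: [0.5682, -0.1009, 0.2409]
tool_rot: [0.998, -0.067, 0.001, 0.001]
ft_force: [0.3, -0.8, -3.4]
grip_width: 0.0499
```

Emit:
{"name": "arm_command", "arguments": {"targets": [[0,0,0,0,4],[0,0,0,0,4]]}}

```text
time: 3.72
position: [0.5648, -0.1, 0.2391]
tool_rot: [0.998, -0.065, -0.002, -0.0]
ft_force: [-0.8, -0.4, -3.5]
grip_width: 0.0501
```

```bash
cat > knife.py <<'E'
from h import *
import sys
f=sys.argv[1]
snap('scene',f)
p,d,W=load(f)
# find edge: search near last place
x,y=map(float,sys.argv[2:4])
b=(x-.09,x+.09,y-.09,y+.09)
for n,z in dict(kedge=(.117,.13),ktop=(.1,.13),kbase=(.006,.02)).items():
    s=box(W,*b,*z)
    if len(s)>3: print(n,rect(s))
E
python3 knife.py s2 .64 -.109; python3 -c "
from h import *
to(.64,-.109,.238,-7.5)"
```

```text
kedge n38 c(641,-108) 6x62 a79.6 z0.121
ktop n146 c(641,-106) 14x64 a84.3 z0.111
kbase n365 c(640,-107) 73x100 a82.9 z0.011
t3.77 cm [ 7.6  -0.08  0.11] spin 0.000 curyaw -7.5 tilt [-0.0037  0.0011] n rows 1.2
```

View pics/s2.png

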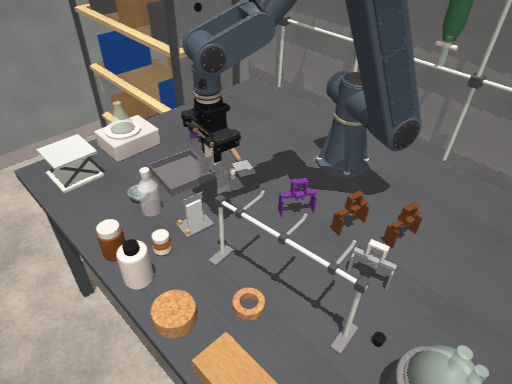

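The stirrer hangs held between the fingers near (222,175) and the knife stand is unmoved at (195,215). Next: move over it and lower.

Emit:
{"name": "arm_command", "arguments": {"targets": [[3.8,-0.1,0,0,4],[7.6,-0.15,0,0,4],[7.6,-0.15,3,0,4],[7.6,-0.15,6,0,4],[7.6,-0.15,8.2,0,4]]}}

```text
time: 4.4
position: [0.6397, -0.1084, 0.1568]
tool_rot: [0.998, -0.065, -0.002, -0.0]
ft_force: [0.1, -0.7, -2.6]
grip_width: 0.0502
```

Emit:
{"name": "arm_command", "arguments": {"targets": [[0,0,0,0,4],[0,0,0,0,4]]}}

```text
time: 4.65
position: [0.642, -0.109, 0.1595]
tool_rot: [0.998, -0.066, 0.001, 0.0]
ft_force: [0.7, 0.5, -1.7]
grip_width: 0.05
```

```bash
python3 -c "
from h import *
snap('scene','s3');snap('wrist','w3')
to(.64,-.108,.1435,-7.5)
p,d,W=load('s3');cv2.imwrite('pics/s3u.png',cv2.resize(p[120:260,130:280,::-1],None,fx=4,fy=4))"
```

```text
t4.75 cm [-0.28 -0.08  1.66] spin -0.000 curyaw -7.5 tilt [ 0.0027 -0.001 ] n rows 0.3
```

View pics/s3u.png

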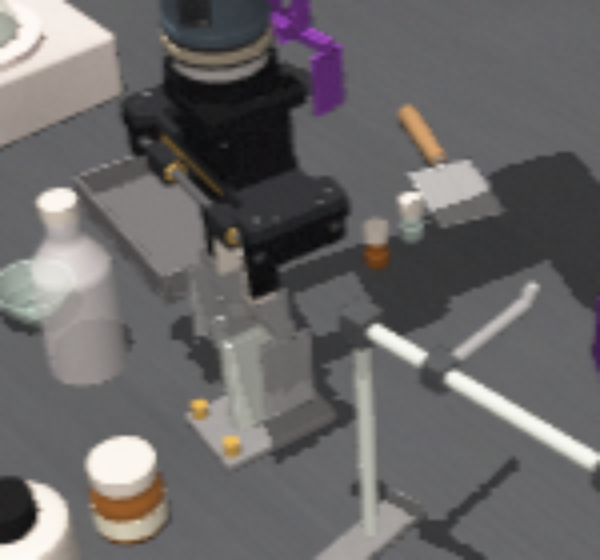

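View pics/w3.png

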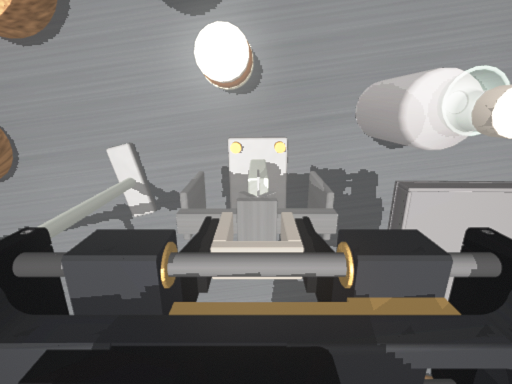

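The wrist view shows the edge at col 258, in line with the notch block at col 257. Lowering gently.

Emit:
{"name": "arm_command", "arguments": {"targets": [[-0.2,-0.05,0.5,0,4],[-0.2,-0.05,1.0,0,4],[-0.2,-0.05,1.4,0,4],[-0.2,-0.05,1.55,0,4],[-0.2,-0.05,1.55,0,4]]}}

```text
time: 5.38
position: [0.6403, -0.1092, 0.1439]
tool_rot: [0.998, -0.065, 0.001, 0.001]
ft_force: [-1.4, -3.6, 5.3]
grip_width: 0.0503
```

```bash
python3 -c "
from h import *
print(robot.get_obs()['ft_force'])
to(.64,-.108,.1425,-7.5)"
```

```text
[-1.36323369 -3.6419598   5.32312819]
t5.38 cm [-0.05 -0.12  0.14] spin 0.000 curyaw -7.5 tilt [ 0.0009 -0.002 ] n rows 0.0
```

Emit:
{"name": "arm_command", "arguments": {"targets": [[0,0,0,0,5.8],[0,0,0,0,8.7],[0,0,0,0,8.7],[0,0,0,0,8.7],[0,0,0,0,8.7]]}}

```text
time: 6.0
position: [0.64, -0.1079, 0.143]
tool_rot: [0.998, -0.066, -0.0, -0.0]
ft_force: [0.4, 0.2, -0.7]
grip_width: 0.0848
```

Emit:
{"name": "arm_command", "arguments": {"targets": [[0,0,0,0,8.7],[0,0,-3,0,8.7],[0,0,-6,0,8.7],[0,0,-6,0,8.7],[0,0,-6,0,8.7]]}}

```text
time: 6.62
position: [0.6393, -0.1078, 0.2022]
tool_rot: [0.998, -0.066, -0.001, -0.0]
ft_force: [0.4, 0.1, 0.0]
grip_width: 0.0871
```

```bash
python3 -c "
from h import *
snap('scene','s4');snap('wrist','w4')
p,d,W=load('s4');cv2.imwrite('pics/s4u.png',cv2.resize(p[120:260,130:280,::-1],None,fx=4,fy=4))"
```

```text
(no output)
```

View pics/s4u.png

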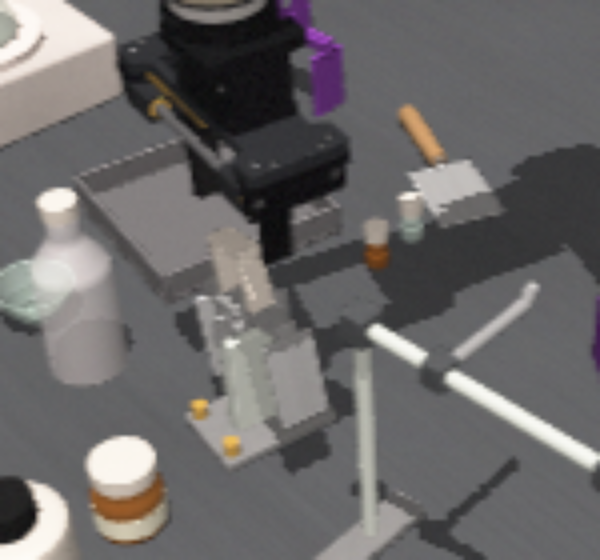

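View pics/w4.png

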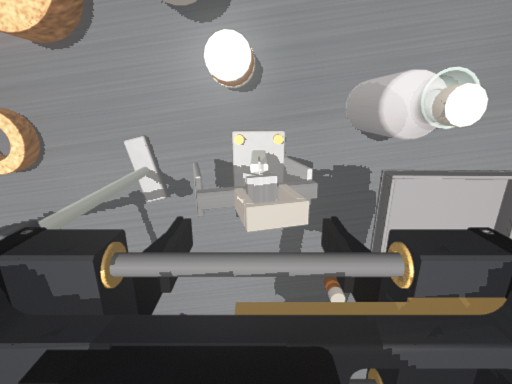

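It appears to tilt towards the right (-y). I'll let it settle for longer, then measure from the depth data.

Emit:
{"name": "arm_command", "arguments": {"targets": [[0,0,-3,0,8.7],[0,0,-3,0,8.7],[0,0,-3,0,8.7],[0,0,-3,0,8.7],[0,0,-3,0,8.7]]}}

```text
time: 7.35
position: [0.6395, -0.1079, 0.232]
tool_rot: [0.998, -0.066, -0.001, -0.0]
ft_force: [0.9, 0.2, 0.1]
grip_width: 0.0873
```

```bash
cat > tilt.py <<'E'
from h import *
import sys
f=sys.argv[1]; cx,cy,yaw=map(float,sys.argv[2:5])
for n in ['scene','wrist']:
    snap(n,n[0]+f); p,d,W=load(n[0]+f)
    s=box(W,cx-.06,cx+.06,cy-.09,cy+.09,.06,.2)
    a=np.radians(yaw);
    q=np.c_[ (s[:,0]-cx)*np.cos(a)+(s[:,1]-cy)*np.sin(a), -(s[:,0]-cx)*np.sin(a)+(s[:,1]-cy)*np.cos(a), s[:,2]]
    q=q[abs(q[:,0])<.03]
    # top outline: highest point per y bin
    out=[]
    for y0 in np.arange(-.075,.075,.01):
        t=q[(q[:,1]>=y0)&(q[:,1]<y0+.01)]
        if len(t): k=t[:,2].argmax(); out.append('%.0f:%.0f(x%.0f)'%(y0*1000+5,t[k,2]*1000,t[k,0]*1000))
    print(n,' '.join(out))
    top=q[q[:,2]>.15]
    if len(top)>4: print(' loop pts',len(top),top.mean(0).round(4),rect(top))
E
python3 tilt.py 5 .64 -.108 -7.5
```

```text
scene -60:113(x4) -50:117(x5) -40:171(x6) -30:174(x0) -20:178(x12) -10:181(x-8) -0:183(x7) 10:185(x8) 20:174(x-5) 30:139(x-2) 40:142(x-2) 50:144(x3) 60:145(x8) 70:119(x12)
 loop pts 148 [ 0.0022 -0.0013  0.1694] n148 c(1,-9) 22x59 a1.4 z0.172
wrist -60:117(x-7) -50:120(x-1) -40:174(x-4) -30:177(x-8) -20:180(x5) -10:182(x-0) -0:185(x-3) 10:186(x-9) 20:161(x3) 30:142(x2) 40:144(x-4) 50:146(x-0) 60:138(x-5) 70:100(x-11)
 loop pts 1579 [ 0.0014 -0.0115  0.1758] n1579 c(-0,-11) 20x57 a0.1 z0.177
```

View pics/w5.png

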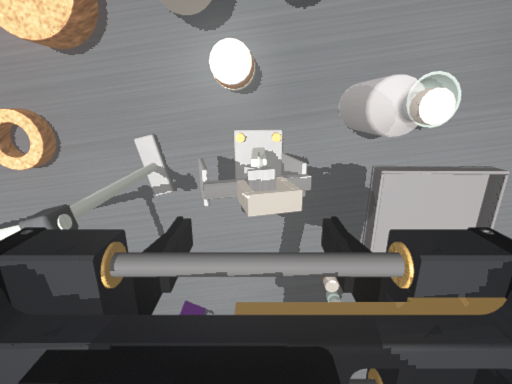

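Off-balance: the bar rises from 113 to 145 mm over about 120 mm, a tilt of roughly 15°. I'll regrasp over the shifted loop.

```bash
python3 -c "
from h import *
to(.6385,-.1180,.1495,-7.5)"
```

```text
t7.45 cm [0.01 1.01 8.3 ] spin -0.000 curyaw -7.5 tilt [-0.001   0.0004] n rows 1.3
```

Emit:
{"name": "arm_command", "arguments": {"targets": [[0,1,3,0,8.7],[0,1,6,0,8.7],[0,1,8.3,0,8.7],[0,1,8.3,0,8.7],[0,1,8.3,0,8.7]], "newtons": 25}}

```text
time: 8.07
position: [0.6394, -0.1182, 0.1509]
tool_rot: [0.998, -0.066, 0.001, 0.0]
ft_force: [0.9, -0.1, 0.5]
grip_width: 0.0873
```

Emit:
{"name": "arm_command", "arguments": {"targets": [[0,0,0,0,6],[0,0,0,0,5],[0,0,0,0,4],[0,0,0,0,4],[0,0,0,0,4]]}}

```text
time: 8.7
position: [0.6389, -0.1181, 0.1504]
tool_rot: [0.998, -0.066, 0.0, 0.0]
ft_force: [-0.6, -0.5, 1.6]
grip_width: 0.0547
```

Emit:
{"name": "arm_command", "arguments": {"targets": [[0,0,0,0,4],[0,0,0,0,4],[0,0,0,0,4]]}}

```text
time: 9.07
position: [0.6389, -0.118, 0.1503]
tool_rot: [0.998, -0.066, 0.0, 0.0]
ft_force: [0.6, 0.2, 2.7]
grip_width: 0.0543
```

```bash
python3 -c "
from h import *
snap('scene','s6');snap('wrist','w6')
p,d,W=load('s6');cv2.imwrite('pics/s6u.png',cv2.resize(p[120:260,130:280,::-1],None,fx=4,fy=4))"
```

```text
(no output)
```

View pics/s6u.png

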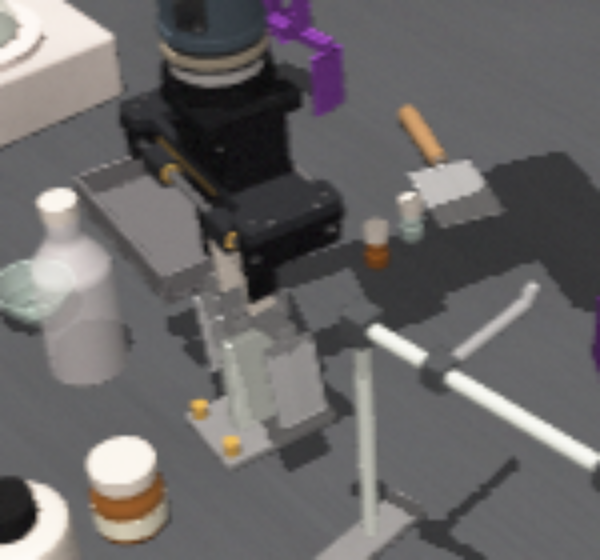

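View pics/w6.png

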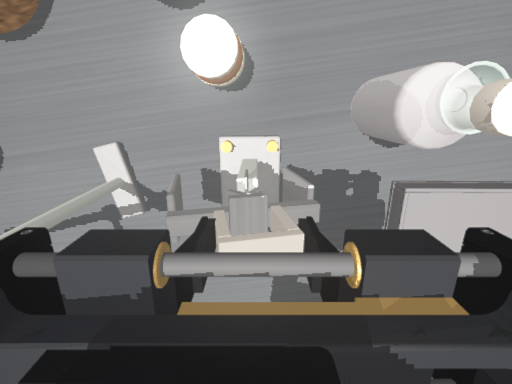

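Gripped but still somewhat tilted (width 54 mm). Easing the hand back over the edge rights it.

Emit:
{"name": "arm_command", "arguments": {"targets": [[0,-0.3,0,0,4],[0,-0.6,0,0,4],[0,-0.9,-0.1,0,4],[0,-0.9,-0.2,0,4],[0,-0.9,-0.2,0,4]], "newtons": 30}}

```text
time: 9.8
position: [0.64, -0.1097, 0.1522]
tool_rot: [0.998, -0.065, 0.0, 0.001]
ft_force: [-1.5, -3.8, 3.6]
grip_width: 0.0542
```

Emit:
{"name": "arm_command", "arguments": {"targets": [[0,0,-0.5,0,4],[0,0,-2,0,4],[0,0,-5,0,4],[0,0,-9,0,4],[0,0,-10,0,4]]}}

```text
time: 10.42
position: [0.6416, -0.1085, 0.2554]
tool_rot: [0.998, -0.065, 0.003, 0.0]
ft_force: [1.1, 0.6, -3.0]
grip_width: 0.0546
```

```bash
python3 -c "
from h import *
snap('scene','s7');snap('wrist','w7')
to(.511,-.357,.24,-7.5)
p,d,W=load('s7');cv2.imwrite('pics/s7u.png',cv2.resize(p[100:260,130:280,::-1],None,fx=3.7,fy=3.7))"
```

```text
t10.53 cm [-9.57 26.33  1.28] spin 0.000 curyaw -7.5 tilt [0.002  0.0003] n rows 4.5
```

View pics/s7u.png

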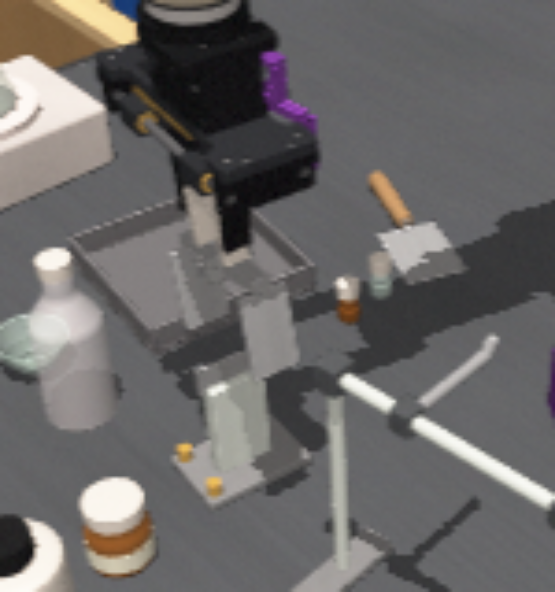

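View pics/w7.png

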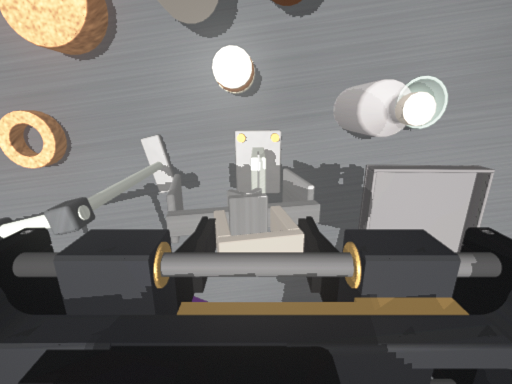

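Run:
```python
from h import *
cx,cy,a=.6408,-.1088,np.radians(-7.5)
for f in ['w7','s7']:
    p,d,W=load(f); s=box(W,cx-.07,cx+.07,cy-.1,cy+.1,.12,.3)
    q=np.c_[(s[:,0]-cx)*np.cos(a)+(s[:,1]-cy)*np.sin(a),-(s[:,0]-cx)*np.sin(a)+(s[:,1]-cy)*np.cos(a),s[:,2]]
    q=q[abs(q[:,0])<.025]
    print(f,'minz',q[:,2].min().round(3),[ '%d:%.0f-%.0f'%(y0*1000+5,1000*t[:,2].min(),1000*t[t[:,2]<.262][:,2].max()) for y0 in np.arange(-.075,.075,.01) if len(t:=q[(q[:,1]>=y0)&(q[:,1]<y0+.01)])>2 and t[:,2].min()<.26])
```

```text
w7 minz 0.124 ['-50:209-225', '-40:169-258', '-30:145-262', '-20:217-262', '-10:220-261', '0:124-242', '9:224-244', '19:221-261', '29:228-262', '39:230-262', '49:232-246', '59:215-248', '69:168-241']
s7 minz 0.12 ['-40:175-260', '-30:143-260', '-20:145-261', '-10:233-261', '0:120-239', '9:224-242', '19:220-262', '29:231-260', '39:229-262', '49:235-245', '59:232-245', '69:185-245']
```

```bash
python3 -c "
from h import *
to(.4786,-.374,.14,-7.5)
p,d,W=load('s0') if 0 else load('scene0'); print(rect(box(W,.6,.75,-.33,-.2,.1,.2)))"
```

```text
t10.53 cm [-12.58  28.44  11.27] spin 0.000 curyaw -7.5 tilt [0.002  0.0003] n rows 5.3
n350 c(705,-254) 50x59 a58.7 z0.124
```

Emit:
{"name": "arm_command", "arguments": {"targets": [[-5,2,0,0,4],[-9,6,0,0,4],[-12.6,11,0,0,4],[-12.6,16.5,0,0,4],[-12.6,22,0,0,4]]}}

```text
time: 11.15
position: [0.4846, -0.3108, 0.2502]
tool_rot: [0.998, -0.066, -0.001, -0.002]
ft_force: [0.5, -0.6, -3.9]
grip_width: 0.0521
```

Emit:
{"name": "arm_command", "arguments": {"targets": [[0,5,3,0,4],[0,6.4,7,0,4],[0,6.4,10,0,4],[0,6.4,11.2,0,4],[0,6.4,11.2,0,4]]}}

```text
time: 11.78
position: [0.4772, -0.3729, 0.1385]
tool_rot: [0.998, -0.065, -0.001, -0.001]
ft_force: [0.2, -0.0, -2.7]
grip_width: 0.0515
```

```bash
python3 -c "
from h import *
snap('scene','s8');snap('wrist','w8')
to(.4786,-.374,.114,-7.5)
p,d,W=load('s8');cv2.imwrite('pics/s8u.png',cv2.resize(p[80:240,110:270,::-1],None,fx=3.7,fy=3.7))"
```

```text
t11.88 cm [ 0.   -0.03  2.68] spin 0.000 curyaw -7.5 tilt [ 0.0011 -0.001 ] n rows 0.4
```

View pics/s8u.png

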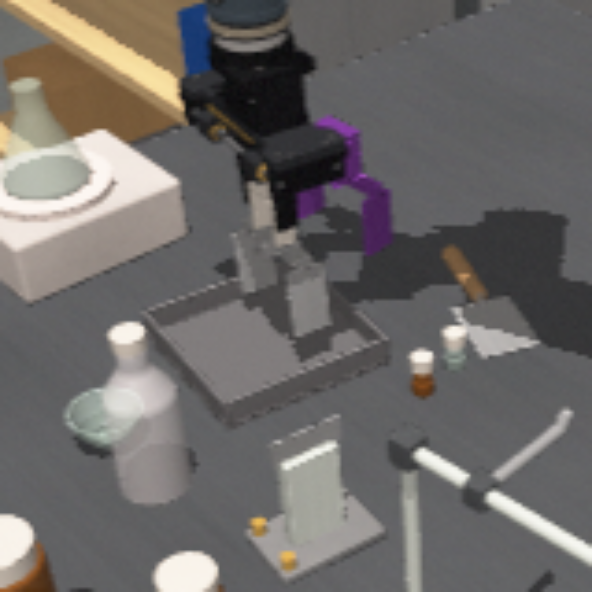

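View pics/w8.png

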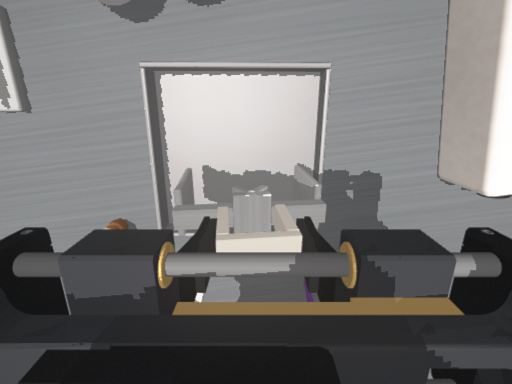

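Emit:
{"name": "arm_command", "arguments": {"targets": [[0,-1.2,1,0,4],[0,-1.2,2,0,4],[0,-1.2,2.6,0,4],[0,-1.2,2.9,0,4],[0,-1.2,2.9,0,4]]}}

```text
time: 12.5
position: [0.4813, -0.3591, 0.1138]
tool_rot: [0.998, -0.066, 0.002, -0.002]
ft_force: [2.0, 10.3, 15.7]
grip_width: 0.0509
```

```bash
python3 -c "
from h import *
snap('scene','s9');snap('wrist','w9')
o=robot.get_obs();print(o['ft_force'],o['position'])
p,d,W=load('s9');cv2.imwrite('pics/s9u.png',cv2.resize(p[80:240,110:270,::-1],None,fx=3.7,fy=3.7))"
```

```text
[ 3.08589527 10.20370503 14.96415411] [ 0.48126598 -0.35910965  0.11381808]
```

View pics/s9u.png

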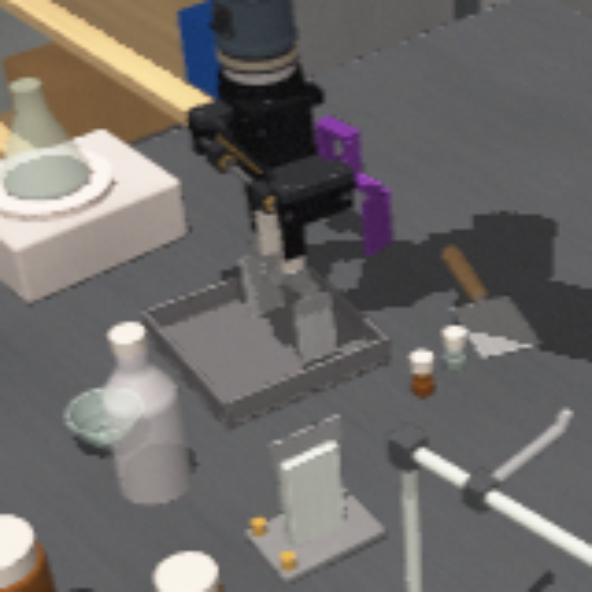

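View pics/w9.png

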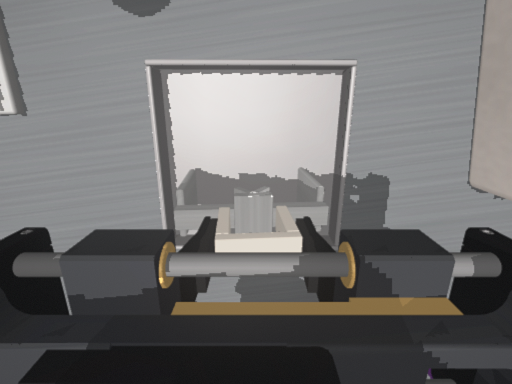

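Foot is touching the tray floor and the stirrer is centred. Release.

Emit:
{"name": "arm_command", "arguments": {"targets": [[0,0,-0.3,0,5.6],[0,0,-0.3,0,7],[0,0,-0.3,0,8.7],[0,0,-0.3,0,8.7],[0,0,-0.3,0,8.7]]}}

```text
time: 13.22
position: [0.4793, -0.3627, 0.1139]
tool_rot: [0.998, -0.066, -0.0, 0.0]
ft_force: [0.2, -0.4, -0.0]
grip_width: 0.0844
```

Emit:
{"name": "arm_command", "arguments": {"targets": [[0,0,-3,0,8.7],[0,0,-8,0,8.7],[0,0,-12,0,8.7],[0,0,-14,0,8.7],[0,0,-14,0,8.7]]}}

```text
time: 13.85
position: [0.4801, -0.3634, 0.256]
tool_rot: [0.998, -0.066, 0.002, 0.002]
ft_force: [0.2, 0.7, -0.1]
grip_width: 0.0868
```

```bash
python3 -c "
from h import *
snap('scene','s10');snap('wrist','w10')
p,d,W=load('s10');cv2.imwrite('pics/s10u.png',cv2.resize(p[80:240,110:270,::-1],None,fx=3.7,fy=3.7))
for f in ['s10','w10']:
  p,d,W=load(f);print(rect(box(W,.4,.58,-.46,-.26,.123,.15)),rect(box(W,.4,.58,-.46,-.26,.075,.1)))
  print(rect(box(W,.4,.63,-.48,-.24,.026,.036)))
p,d,W=load('s10')
for n,b in dict(kedge=(.117,.13),kbase=(.006,.02)).items(): print(n,rect(box(W,.55,.73,-.2,-.02,*b)))
to(.4065,.384,.25,13)"
```

```text
n69 c(484,-346) 54x21 a85.1 z0.135 n140 c(487,-347) 41x116 a8.7 z0.087
n259 c(512,-353) 186x182 a82.2 z0.030
n886 c(483,-349) 50x20 a83.2 z0.138 n1173 c(484,-349) 115x38 a83.3 z0.088
n2080 c(511,-356) 181x179 a82.5 z0.032
kedge n42 c(640,-108) 7x63 a84.6 z0.120
kbase n367 c(641,-107) 71x99 a81.2 z0.011
t13.95 cm [-16.95 -73.01   0.39] spin -0.358 curyaw -7.5 tilt [-0.001   0.0008] n rows 12.0
```

View pics/s10u.png

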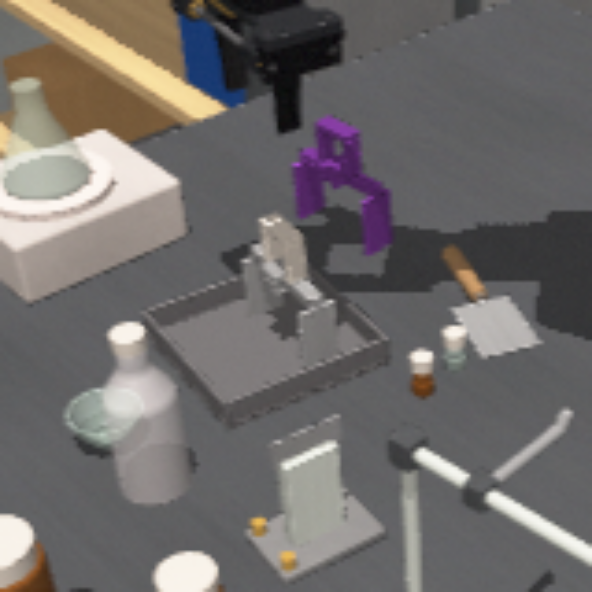

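First stirrer stands in the tray, top at z 0.138 (132 mm above a 5 mm floor), and the knife is unmoved. Now the second.

Emit:
{"name": "arm_command", "arguments": {"targets": [[-1.2,-5.9,0,0,8.7],[-2.4,-11.8,0,0,8.7],[-3.6,-17.7,0,0,8.7],[-5,-23.6,0,0,8.7],[-6.2,-29.5,0,0,8.7]], "newtons": 20}}

```text
time: 14.58
position: [0.4551, -0.0596, 0.2525]
tool_rot: [0.998, -0.066, -0.001, -0.001]
ft_force: [0.3, -0.3, -0.3]
grip_width: 0.087
```

Emit:
{"name": "arm_command", "arguments": {"targets": [[-1.2,-5.9,0,-0.08,8.7],[-2.4,-11.8,0,-0.16,8.7],[-3.6,-17.7,0,-0.25,8.7],[-5,-23.6,0,-0.358,8.7],[-6.2,-29.5,0,-0.358,8.7]]}}

```text
time: 15.2
position: [0.4323, 0.2405, 0.2525]
tool_rot: [0.994, 0.113, -0.001, 0.0]
ft_force: [1.0, 0.6, -0.1]
grip_width: 0.0871
```

Emit:
{"name": "arm_command", "arguments": {"targets": [[0,0,0,0,8.7]]}}

```text
time: 15.32
position: [0.4319, 0.2423, 0.2525]
tool_rot: [0.993, 0.117, -0.001, -0.0]
ft_force: [0.7, 0.3, 1.1]
grip_width: 0.087
```

```bash
python3 -c "
from h import *
to(.4065,.384,.2,13)"
```

```text
t15.32 cm [  0.82 -14.37   5.25] spin 0.007 curyaw 13.4 tilt [-0.0027 -0.    ] n rows 2.5
```

Emit:
{"name": "arm_command", "arguments": {"targets": [[0.4,-6,1,0,8.7],[0.8,-12,3,0,8.7],[0.8,-14.3,5.2,0,8.7],[0.8,-14.3,5.2,0,8.7],[0.8,-14.3,5.2,0,8.7]]}}

```text
time: 15.95
position: [0.4096, 0.3786, 0.2016]
tool_rot: [0.994, 0.113, -0.001, 0.001]
ft_force: [0.0, 0.1, 0.3]
grip_width: 0.0871
```

```bash
python3 -c "
from h import *
snap('wrist','w11'); p,d,W=load('w11'); print(rect(box(W,.33,.48,.30,.46,.122,.15)),rect(box(W,.33,.48,.30,.46,.074,.095)))
to(.4065,.384,.095,13)"
```

```text
n1197 c(406,385) 20x50 a12.9 z0.133 n1534 c(412,386) 28x116 a12.8 z0.083
t16.00 cm [-0.22 -0.61 10.72] spin -0.002 curyaw 12.9 tilt [ 0.0001 -0.0006] n rows 1.7
```

View pics/w11.png

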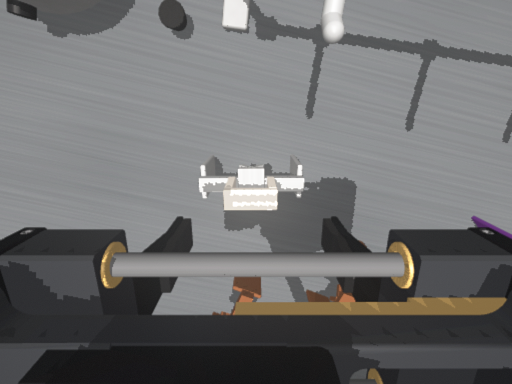

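Loop centre (0.406, 0.385), slightly left of the hand (col 250). Descending and closing.

Emit:
{"name": "arm_command", "arguments": {"targets": [[-0.2,-0.6,4,0,8.7],[-0.2,-0.6,8,0,8.7],[-0.2,-0.6,10.7,0,8.7],[-0.2,-0.6,10.7,0,8.7],[-0.2,-0.6,10.7,0,5]]}}

```text
time: 16.62
position: [0.4074, 0.3853, 0.0965]
tool_rot: [0.994, 0.113, 0.001, -0.001]
ft_force: [-0.2, 0.7, 0.2]
grip_width: 0.0828
```

Emit:
{"name": "arm_command", "arguments": {"targets": [[0,0,0,0,4],[0,0,0,0,4],[0,0,0,0,4],[0,0,0,0,4],[0,0,0,0,4]]}}

```text
time: 17.25
position: [0.4061, 0.3852, 0.0954]
tool_rot: [0.994, 0.113, 0.0, 0.0]
ft_force: [0.1, -2.3, 3.8]
grip_width: 0.0494
```

Emit:
{"name": "arm_command", "arguments": {"targets": [[0,0,-4,0,4],[0,0,-8,0,4],[0,0,-12,0,4],[0,0,-14.5,0,4],[0,0,-14.5,0,4]]}}

```text
time: 17.88
position: [0.4067, 0.3863, 0.2414]
tool_rot: [0.994, 0.113, 0.002, -0.001]
ft_force: [0.6, 0.3, -3.6]
grip_width: 0.0499
```

```bash
python3 -c "
from h import *
o=robot.get_obs(); print(o['position'],o['grip_width'])"
python3 knife.py s12 .64 -.108
python3 -c "
from h import *
to(.44,.0,.238,-7.5)
to(.54,-.1,.238,-7.5)"
```

```text
[0.4067     0.38629365 0.24136069] 0.04986041521937563
kedge n41 c(641,-108) 8x62 a85.0 z0.121
ktop n144 c(641,-104) 16x62 a84.7 z0.111
kbase n363 c(640,-107) 73x101 a82.1 z0.011
t17.93 cm [-5.32 38.34  0.16] spin 0.358 curyaw 13.0 tilt [-0.0001  0.0004] n rows 6.2
t17.93 cm [ 2.17 50.33  0.15] spin 0.358 curyaw 13.0 tilt [-0.0001  0.0004] n rows 8.1
```

View pics/s12.png

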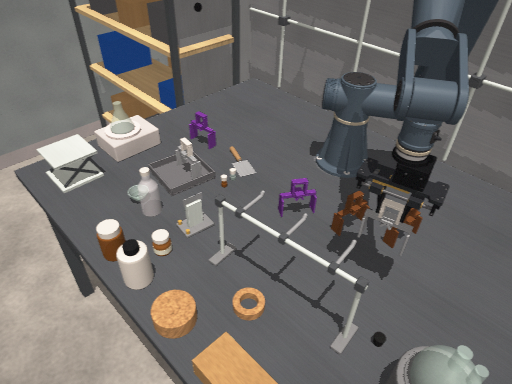

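Emit:
{"name": "arm_command", "arguments": {"targets": [[-0.8,6,0,0,4],[-1.7,12,0,0,4],[-2.5,18,0,0,4],[-3.3,24,0,0.1,4],[-4.2,30,0,0.2,4]]}}

```text
time: 18.55
position: [0.4312, 0.082, 0.2382]
tool_rot: [1.0, 0.012, -0.002, -0.0]
ft_force: [1.3, -0.3, -2.7]
grip_width: 0.0493
```

Emit:
{"name": "arm_command", "arguments": {"targets": [[-0.6,5,0,0.1,4],[-0.6,9,0,0.158,4],[-0.6,10,0,0.158,4]]}}

```text
time: 18.92
position: [0.4283, -0.0181, 0.2384]
tool_rot: [0.998, -0.067, -0.002, -0.0]
ft_force: [-0.0, 0.6, -3.0]
grip_width: 0.0499
```

```bash
python3 -c "
from h import *
to(.60,-.108,.238,-7.5)"
```

```text
t18.93 cm [18.23  6.6  -0.02] spin -0.004 curyaw -7.7 tilt [-0.0032  0.001 ] n rows 3.1
```

Emit:
{"name": "arm_command", "arguments": {"targets": [[4,3,0,0,4],[9,6.5,0,0,4],[14,6.6,0,0,4],[18.2,6.6,0,0,4],[18.2,6.6,0,0,4]]}}

```text
time: 19.55
position: [0.6034, -0.1051, 0.2377]
tool_rot: [0.998, -0.065, -0.0, -0.0]
ft_force: [-0.3, -0.2, -2.8]
grip_width: 0.0497
```

```bash
python3 knife.py s13 .64 -.108;python3 -c "
from h import *
to(.64,-.108,.1575,-7.5)"
```

```text
kedge n39 c(641,-107) 6x63 a83.2 z0.122
ktop n151 c(641,-105) 13x64 a86.8 z0.110
kbase n371 c(614,-96) 90x166 a69.4 z0.011
t19.60 cm [ 3.96 -0.13  7.99] spin 0.001 curyaw -7.4 tilt [-0.004  0.002] n rows 1.4
```

Emit:
{"name": "arm_command", "arguments": {"targets": [[3.8,-0.1,0,0,4],[3.8,-0.1,3,0,4],[3.8,-0.1,6,0,4],[3.8,-0.1,7.8,0,4],[3.8,-0.1,7.8,0,4]]}}

```text
time: 20.23
position: [0.6367, -0.1086, 0.1601]
tool_rot: [0.998, -0.065, -0.003, -0.001]
ft_force: [-0.9, 0.1, -2.0]
grip_width: 0.0498
```

```bash
python3 -c "
from h import *
snap('wrist','w14')
to(.64,-.108,.143,-7.5)"
```

```text
t20.27 cm [ 0.18 -0.13  1.86] spin 0.000 curyaw -7.5 tilt [-0.0015  0.0007] n rows 0.3
```

View pics/w14.png

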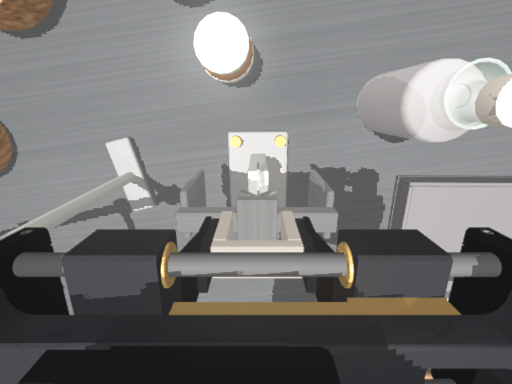

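The edge (col 258) is again in line with the notch. Lowering the last 1.75 cm.

Emit:
{"name": "arm_command", "arguments": {"targets": [[0.1,0,0.6,0,4],[0.1,0,1.2,0,4],[0.1,0,1.6,0,4],[0.1,0,1.75,0,4],[0.1,0,1.75,0,4]]}}

```text
time: 20.9
position: [0.6397, -0.1098, 0.1444]
tool_rot: [0.998, -0.066, -0.0, -0.0]
ft_force: [-0.5, 0.0, -2.5]
grip_width: 0.0499
```

Emit:
{"name": "arm_command", "arguments": {"targets": [[0,0,0,0,5.8],[0,0,0,0,8.7],[0,0,0,0,8.7],[0,0,0,0,8.7],[0,0,0,0,8.7]]}}

```text
time: 21.52
position: [0.6398, -0.1098, 0.1446]
tool_rot: [0.998, -0.066, 0.0, 0.0]
ft_force: [-0.1, 0.2, -0.4]
grip_width: 0.0845
```

Emit:
{"name": "arm_command", "arguments": {"targets": [[0,0,-2,0,8.7],[0,0,-5,0,8.7],[0,0,-8,0,8.7],[0,0,-9,0,8.7],[0,0,-9,0,8.7]]}}

```text
time: 22.15
position: [0.6399, -0.1098, 0.2348]
tool_rot: [0.998, -0.066, 0.0, 0.0]
ft_force: [-0.8, 0.1, 0.6]
grip_width: 0.087
```

Emit:
{"name": "arm_command", "arguments": {"targets": [[0,0,0,0,8.7],[0,0,0,0,8.7],[0,0,0,0,8.7],[0,0,0,0,8.7]]}}

```text
time: 22.65
position: [0.6397, -0.1098, 0.2341]
tool_rot: [0.998, -0.066, -0.0, -0.0]
ft_force: [0.5, -0.0, -0.2]
grip_width: 0.0869
```

```bash
python3 tilt.py 15 .64 -.108 -7.5
```

```text
scene -60:126(x6) -50:130(x-2) -40:131(x3) -30:177(x-5) -20:181(x2) -10:182(x11) -0:180(x-1) 10:181(x2) 20:180(x-2) 30:182(x2) 40:130(x5) 50:131(x5) 60:130(x5)
 loop pts 152 [0.0032 0.007  0.1713] n152 c(1,1) 21x54 a0.4 z0.176
wrist -60:133(x3) -50:132(x-0) -40:133(x6) -30:181(x-9) -20:183(x-0) -10:182(x5) -0:182(x5) 10:182(x-1) 20:181(x8) 30:131(x-4) 40:131(x2) 50:131(x5) 60:130(x-5)
 loop pts 1452 [ 0.0022 -0.0007  0.1783] n1452 c(1,-1) 20x50 a0.5 z0.180
```

View pics/w15.png

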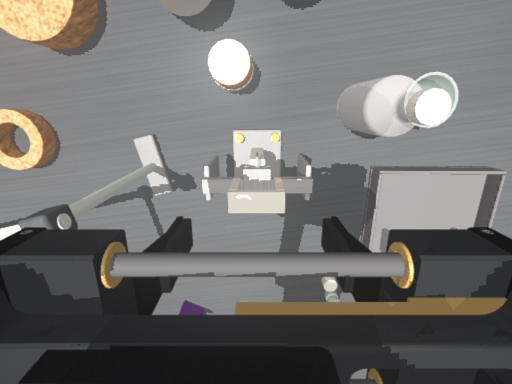

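Level within about 1.5°: balanced. Regrasp and take it to the right hook.

Emit:
{"name": "arm_command", "arguments": {"targets": [[0,0,3,0,8.7],[0,0,6,0,8.7],[0,0,9,0,8.7],[0,0,9,0,8.7],[0,0,9,0,6]]}}

```text
time: 23.38
position: [0.6406, -0.1101, 0.1456]
tool_rot: [0.998, -0.066, 0.001, 0.0]
ft_force: [-0.5, 0.6, -0.3]
grip_width: 0.0829
```

Emit:
{"name": "arm_command", "arguments": {"targets": [[0,0,0,0,4],[0,0,0,0,4],[0,0,0,0,4],[0,0,0,0,4],[0,0,0,0,4]]}}

```text
time: 24.0
position: [0.64, -0.1097, 0.145]
tool_rot: [0.998, -0.066, 0.0, -0.0]
ft_force: [-0.8, 0.4, 2.9]
grip_width: 0.0501
```

Emit:
{"name": "arm_command", "arguments": {"targets": [[0,0,-1,0,4],[0,0,-4,0,4],[0,0,-8,0,4],[0,0,-9.3,0,4],[0,0,-9.3,0,4]]}}

```text
time: 24.62
position: [0.6399, -0.1099, 0.238]
tool_rot: [0.998, -0.066, 0.001, 0.0]
ft_force: [-0.5, 0.1, -2.6]
grip_width: 0.0501
```

```bash
python3 -c "
from h import *
snap('scene','s16')
p,d,W=load('s16'); print([rect(box(W,.55,.73,-.2,-.02,*b)) for b in ((.117,.128),(.006,.02))])
to(.50,-.09,.238,-7.5)
to(.45,.09,.238,6)"
```

```text
['n24 c(655,-109) 8x37 a88.6 z0.121', 'n376 c(641,-107) 72x100 a82.6 z0.011']
t24.68 cm [-14.04  -0.12  -0.12] spin -0.000 curyaw -7.5 tilt [-0.0018  0.0005] n rows 2.2
t24.68 cm [-21.35 -17.31  -0.1 ] spin -0.236 curyaw -7.5 tilt [-0.0018  0.0005] n rows 4.4
```

View pics/s16.png

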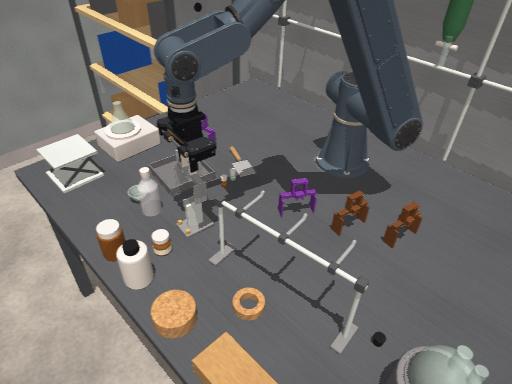

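Emit:
{"name": "arm_command", "arguments": {"targets": [[-5,0,0,0,4],[-10,0,0,0,4],[-15,-2,0,0,4],[-19,-6,0,-0.08,4],[-20.5,-12,0,-0.16,4]]}}

```text
time: 25.3
position: [0.4483, 0.0366, 0.2358]
tool_rot: [1.0, 0.014, -0.003, -0.0]
ft_force: [1.6, 0.9, -2.1]
grip_width: 0.05
```

Emit:
{"name": "arm_command", "arguments": {"targets": [[0,0,0,0,4]]}}

```text
time: 25.42
position: [0.4488, 0.0399, 0.236]
tool_rot: [1.0, 0.017, -0.003, -0.001]
ft_force: [1.0, -0.6, -2.9]
grip_width: 0.0501
```

```bash
python3 -c "
from h import *
to(.455,.227,.2105,6)"
```

```text
t25.43 cm [  1.29 -18.67   2.58] spin -0.070 curyaw 2.0 tilt [-0.0056  0.002 ] n rows 3.0
```

Emit:
{"name": "arm_command", "arguments": {"targets": [[0.4,-6,0,-0.03,4],[0.8,-12,0.8,-0.07,4],[1.3,-18,2.2,-0.07,4],[1.3,-18.6,2.6,-0.07,4],[1.3,-18.6,2.6,-0.07,4]]}}

```text
time: 26.05
position: [0.4592, 0.2216, 0.2101]
tool_rot: [0.999, 0.05, -0.002, 0.001]
ft_force: [-0.1, -0.5, -3.0]
grip_width: 0.0496
```

```bash
python3 -c "
from h import *
snap('wrist','w17'); snap('scene','s17')
p,d,W=load('s17');cv2.imwrite('pics/s17u.png',cv2.resize(p[120:330,200:420,::-1],None,fx=2.8,fy=2.8))
p,d,W=load('w17')
a=np.radians(6); s=box(W,.5,.62,.19,.29,.2,.24); q=np.c_[s[:,0]*np.cos(a)+s[:,1]*np.sin(a),-s[:,0]*np.sin(a)+s[:,1]*np.cos(a),s[:,2]]
for x0 in np.arange(.54,.66,.01):
  t=q[(q[:,0]>x0)&(q[:,0]<x0+.01)]
  if len(t): print(x0.round(3),len(t),t[:,1].mean().round(4),t[:,2].max().round(4))
o=robot.get_obs();P=o['position'];print('hand rack xy',P[0]*np.cos(a)+P[1]*np.sin(a),-P[0]*np.sin(a)+P[1]*np.cos(a),P[2])
to(.5965,.2417,.2105,6)"
```

```text
0.55 15 0.1779 0.2287
0.56 355 0.1777 0.2315
0.57 361 0.1778 0.2251
0.58 382 0.1779 0.2227
0.59 416 0.178 0.2227
0.6 444 0.178 0.2229
0.61 16 0.1778 0.2198
hand rack xy 0.4804611246100448 0.17144357056282772 0.2110453072523268
t26.15 cm [13.8  -0.76  0.04] spin -0.008 curyaw 5.6 tilt [-0.0013 -0.001 ] n rows 2.2
```

View pics/w17.png

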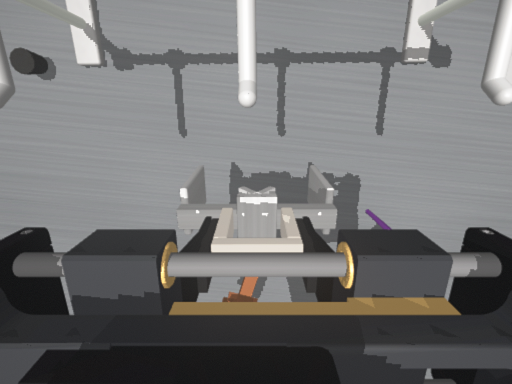

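View pics/s17u.png

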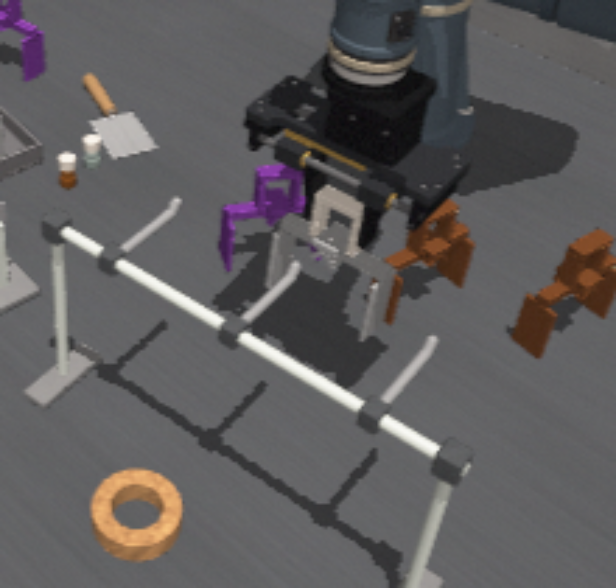

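The middle peg tip is at wrist (248,98), and the peg lies 6.5 mm left of the hand. Aligning, then threading.

Emit:
{"name": "arm_command", "arguments": {"targets": [[0,-0.75,-0.1,-0.01,4],[2,-0.75,-0.1,-0.01,4],[4,-0.75,-0.1,-0.01,4],[5,-0.75,-0.1,-0.01,4],[5,-0.75,-0.1,-0.01,4]]}}

```text
time: 26.78
position: [0.5094, 0.2342, 0.2126]
tool_rot: [0.999, 0.054, 0.0, -0.0]
ft_force: [-0.4, 0.7, -2.8]
grip_width: 0.0499
```

```bash
python3 -c "
from h import *
snap('wrist','w18'); snap('scene','s18')
p,d,W=load('s18');cv2.imwrite('pics/s18u.png',cv2.resize(p[150:290,230:380,::-1],None,fx=4,fy=4))
to(.5965,.2417,.2115,6)"
```

```text
t26.88 cm [8.89 0.23 0.08] spin 0.004 curyaw 6.2 tilt [-0.0016 -0.0003] n rows 1.4
```

View pics/w18.png

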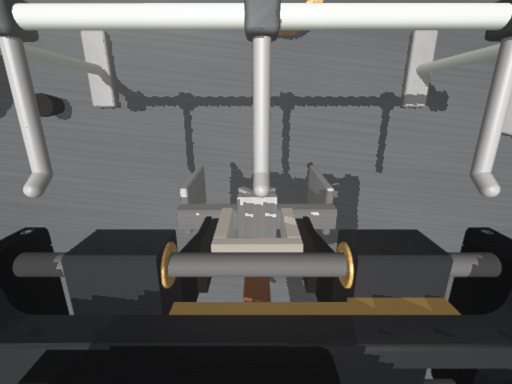

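View pics/s18u.png

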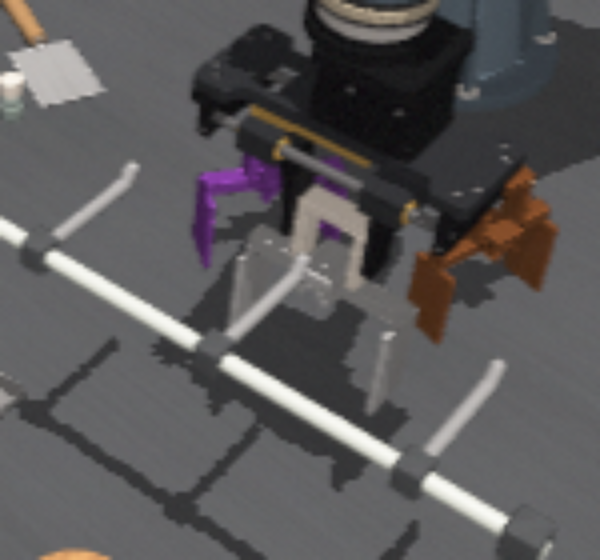

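Emit:
{"name": "arm_command", "arguments": {"targets": [[1.5,0.2,0.05,0,4],[3,0.2,0.05,0,4],[4.5,0.2,0.05,0,4],[5,0.2,0.05,0,4],[5,0.2,0.05,0,4]]}}

```text
time: 27.5
position: [0.559, 0.2381, 0.2117]
tool_rot: [0.999, 0.054, -0.0, 0.0]
ft_force: [-0.7, 0.2, -2.8]
grip_width: 0.0494
```

```bash
python3 -c "
from h import *
snap('wrist','w19'); snap('scene','s19')
p,d,W=load('s19');cv2.imwrite('pics/s19u.png',cv2.resize(p[150:290,230:380,::-1],None,fx=4,fy=4))
to(.5965,.2417,.2115,6)"
```

```text
t27.60 cm [3.85 0.06 0.02] spin 0.004 curyaw 6.2 tilt [-0.0013 -0.0002] n rows 0.6
```

View pics/s19u.png

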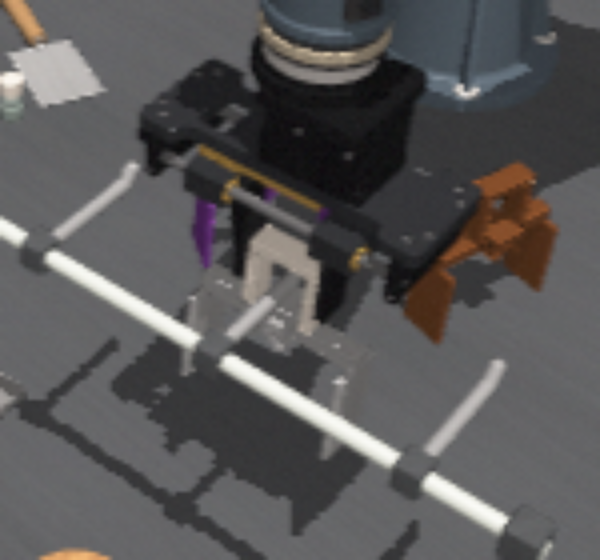

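View pics/w19.png

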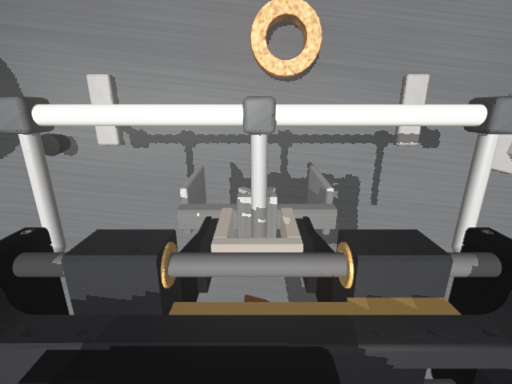

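The peg is threaded through the loop with no contact force. Going in to mid-length, then down.

Emit:
{"name": "arm_command", "arguments": {"targets": [[1.5,0.05,0,0,4],[3,0.05,0,0,4],[3.7,0.05,0,0,4],[3.7,0.05,0.8,0,4],[3.7,0.05,1.3,0,4]]}}

```text
time: 28.22
position: [0.5946, 0.2415, 0.198]
tool_rot: [0.999, 0.054, -0.001, 0.0]
ft_force: [-0.5, -0.3, -4.3]
grip_width: 0.0499
```

Emit:
{"name": "arm_command", "arguments": {"targets": [[0,0,0.2,0,4],[0,0,0.3,0,4],[0,0,0.3,0,4]]}}

```text
time: 28.6
position: [0.5956, 0.2417, 0.1962]
tool_rot: [0.999, 0.054, 0.0, -0.0]
ft_force: [-0.5, -0.4, -2.2]
grip_width: 0.05
```

```bash
python3 -c "
from h import *
snap('wrist','w20'); snap('scene','s20')
p,d,W=load('s20');cv2.imwrite('pics/s20u.png',cv2.resize(p[150:290,230:380,::-1],None,fx=4,fy=4))
to(.5965,.2417,.194,6)"
```

```text
t28.70 cm [0.08 0.01 0.23] spin 0.004 curyaw 6.2 tilt [0.0004 0.0001] n rows 0.0
```

View pics/s20u.png

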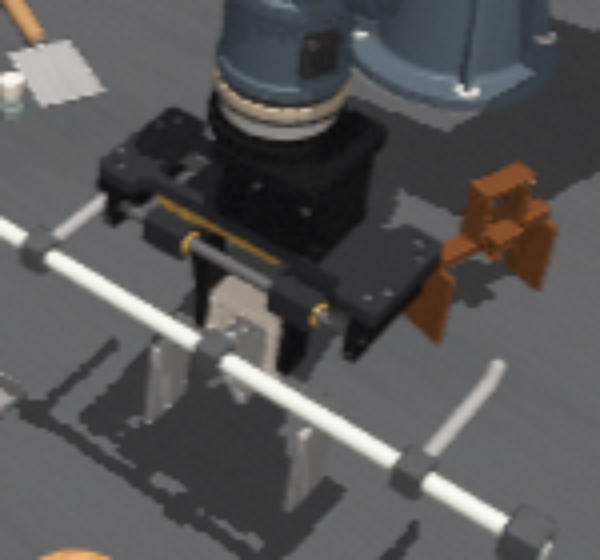

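Still carrying it (Fz −2.2). Lowering until the loop rests on the peg.

Emit:
{"name": "arm_command", "arguments": {"targets": [[0,0,0.15,0,4],[0,0,0.25,0,4],[0,0,0.25,0,4]]}}

```text
time: 29.08
position: [0.5958, 0.2417, 0.1941]
tool_rot: [0.999, 0.054, 0.0, -0.0]
ft_force: [-0.4, -0.0, -0.1]
grip_width: 0.0498
```

Weight is off the hand. Release slowly.

Emit:
{"name": "arm_command", "arguments": {"targets": [[0,0,0.05,0,5.1],[0,0,0.05,0,5.3],[0,0,0.05,0,5.8],[0,0,0.05,0,7],[0,0,0.05,0,8.7]]}}

```text
time: 29.7
position: [0.5957, 0.2417, 0.1931]
tool_rot: [0.999, 0.054, 0.0, -0.0]
ft_force: [0.2, -0.0, 0.0]
grip_width: 0.0701
```

Emit:
{"name": "arm_command", "arguments": {"targets": [[0,0,0,0,8.7],[0,0,0,0,8.7],[0,0,0,0,8.7]]}}

```text
time: 30.08
position: [0.5957, 0.2417, 0.1931]
tool_rot: [0.999, 0.054, 0.0, -0.0]
ft_force: [0.1, 0.2, 0.2]
grip_width: 0.0866
```

```bash
python3 -c "
from h import *
snap('wrist','w21'); snap('scene','s21')
p,d,W=load('s21');cv2.imwrite('pics/s21u.png',cv2.resize(p[150:290,230:380,::-1],None,fx=4,fy=4))"
```

```text
(no output)
```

View pics/s21u.png

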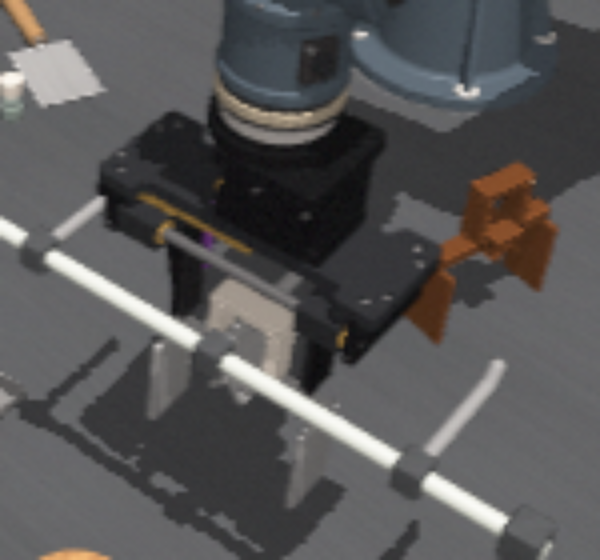

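View pics/w21.png

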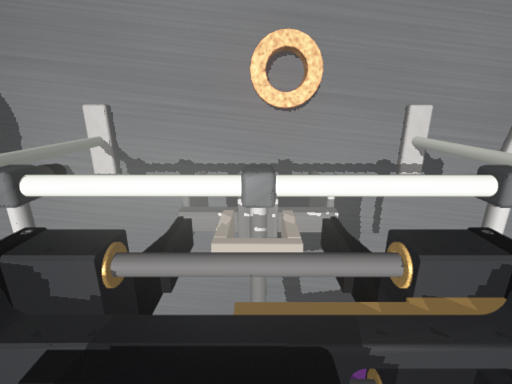

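It hangs on the middle peg with the fingers clear on both sides. Withdrawing straight up, then back.

Emit:
{"name": "arm_command", "arguments": {"targets": [[0,0,-2,0,8.7],[0,0,-6,0,8.7],[0,0,-11,0,8.7],[-5,0,-14,0,8.7],[-10,0,-14,0,8.7]]}}

```text
time: 30.8
position: [0.4971, 0.231, 0.3361]
tool_rot: [0.999, 0.054, 0.004, -0.001]
ft_force: [-0.4, 1.1, -0.6]
grip_width: 0.0874
```

Emit:
{"name": "arm_command", "arguments": {"targets": [[-5,0,0,0,8.7],[-8,2,0,0,8.7],[-8,8,0,0,8.7],[-8,14,0,0,8.7],[-8,18,0,0,8.7]]}}

```text
time: 31.42
position: [0.4363, 0.0411, 0.3335]
tool_rot: [0.999, 0.054, 0.001, 0.0]
ft_force: [-0.4, -0.4, 0.8]
grip_width: 0.087
```

Emit:
{"name": "arm_command", "arguments": {"targets": [[0,0,0,0,8.7],[0,0,0,0,8.7],[0,0,0,0,8.7],[0,0,0,0,8.7],[0,0,0,0,8.7]]}}

```text
time: 32.05
position: [0.4362, 0.0438, 0.333]
tool_rot: [0.998, 0.055, -0.0, -0.0]
ft_force: [-0.9, -0.0, -0.5]
grip_width: 0.0871
```

```bash
python3 -c "
from h import *
snap('scene','s22'); snap('top','t22')
p,d,W=load('s22');cv2.imwrite('pics/s22u.png',cv2.resize(p[110:330,110:390,::-1],None,fx=2.8,fy=2.7))
p,d,W=load('t22');cv2.imwrite('pics/t22u.png',cv2.resize(p[80:300,130:410,::-1],None,fx=2.8,fy=2.7))"
```

```text
(no output)
```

View pics/s22u.png

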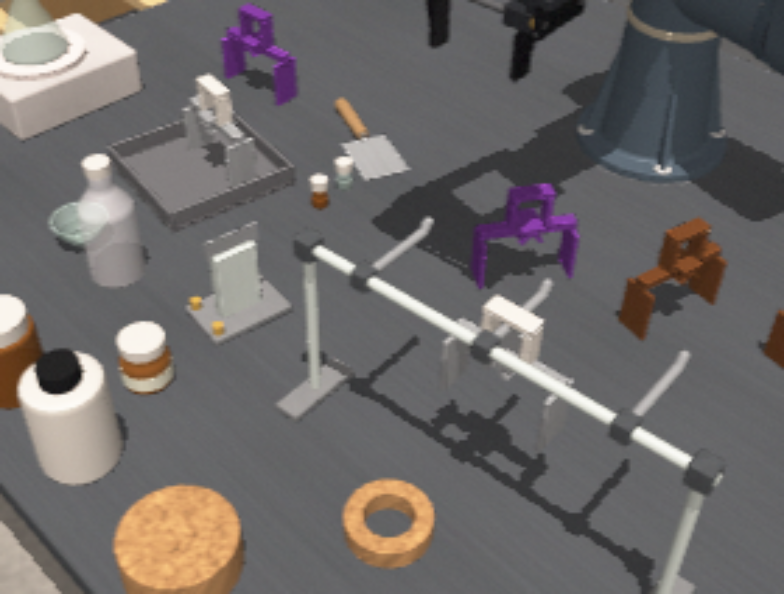

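View pics/t22u.png

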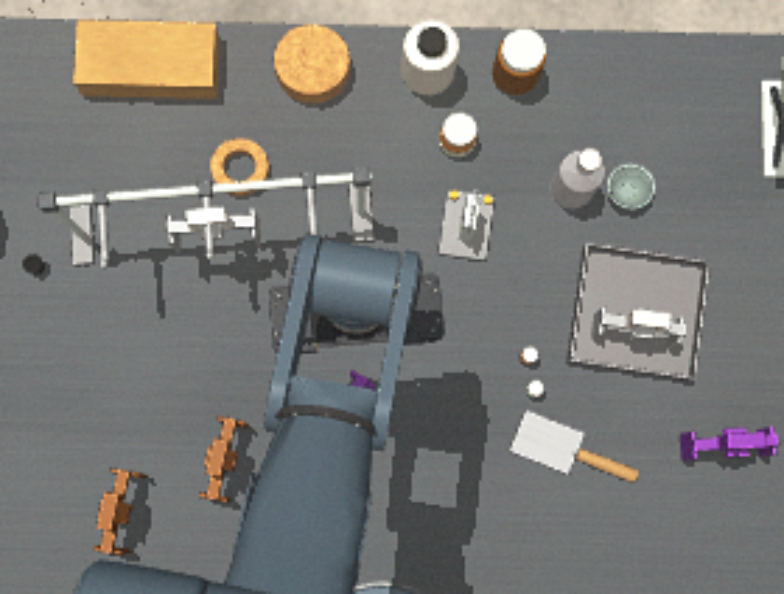

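The pictures show one stirrer hanging on the middle hook and the other upright in the tray. Bystanders, the knife stand and the look-alikes are undisturbed, so I'm handing in.

```bash
python3 -c "
from rig import robot
print(robot.hand_in())"
```

```text
the job is handed in; nothing more can be done
None
```

The job is done and handed in at about 32 s of the 210 s allowed. Only two real stirrers were on the bench; the other four were brown or purple look-alikes and were left alone.

- **Stirrer near the vials:** it settled at about 15° on the knife edge, so it is off-balance. It now stands upright in the reject tray. It shifted slightly in the grip on the way, but the check afterwards showed it level, with its top 0.138 m above the table.
- **Stirrer in front of the left hook:** it settled within about 1.5° of level, so it is balanced. It now hangs by its loop on the middle hook.

The last scene and top pictures show the hook and tray placements holding and the arm clear of everything. The knife stand and bystanders looked undisturbed. The knife stand had not moved in any measurement I took. No check failed or disagreed, and the largest wrist force I read was about 19 N, when the first stirrer touched the tray floor.

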